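Stand the four candles in their own dishes

TASK

Stand each of the four candles upright in the middle of its own brass dish, matching shape and size: large round, small round, large square and small square, with the square candles turned so their sides run parallel to the sides of their dishes. Keep the candles upright, set each one down on the floor of its dish rather than dropping it, and leave the dishes, the beaker and the remote control where they are.

Things in the scene. Friction and masses are not known exactly. Their poses are not given: they have to be found in the camera images.
- candle_round_large: The large round pillar candle, 58 mm in diameter, 70 mm tall, of plain ivory wax with a thin 8 mm wick on top, loose, 45 to 270 g, standing upright on the table. Origin: centre of its underside; z up; its yaw means nothing.
- candle_round_small: The small slim round candle, 38 mm in diameter, 80 mm tall, of plain ivory wax with a thin 8 mm wick on top, loose, 45 to 270 g, standing upright on the table. Origin: centre of its underside; z up; its yaw means nothing.
- candle_square_large: The large square-section pillar candle, 54 x 54 mm, 70 mm tall, of plain ivory wax with a thin 8 mm wick on top, loose, 45 to 270 g, standing upright on the table. Origin: centre of its underside; z up; x and y run square to its flat sides.
- candle_square_small: The small slim square-section candle, 36 x 36 mm, 80 mm tall, of plain ivory wax with a thin 8 mm wick on top, loose, 45 to 270 g, standing upright on the table. Origin: centre of its underside; z up; x and y run square to its flat sides.
- dish_round_large: The large round dish, 76 mm across inside, 84 mm outside: shallow brass candle dish, flat floor 4 mm thick, rim 4 mm thick and 12 mm high in all, loose, 400 g; its candle has 9 mm of room all round. Origin: centre of its underside on the table; z up; its yaw means nothing.
- dish_round_small: The small round dish, 56 mm across inside, 64 mm outside: shallow brass candle dish, flat floor 4 mm thick, rim 4 mm thick and 12 mm high in all, loose, 400 g; its candle has 9 mm of room all round. Origin: centre of its underside on the table; z up; its yaw means nothing.
- dish_square_large: The large square dish, 72 x 72 mm inside, 80 x 80 mm outside: shallow brass candle dish, flat floor 4 mm thick, rim 4 mm thick and 12 mm high in all, loose, 400 g; its candle has 9 mm of room all round. Origin: centre of its underside on the table; z up; x and y run square to its sides.
- dish_square_small: The small square dish, 54 x 54 mm inside, 62 x 62 mm outside: shallow brass candle dish, flat floor 4 mm thick, rim 4 mm thick and 12 mm high in all, loose, 400 g; its candle has 9 mm of room all round. Origin: centre of its underside on the table; z up; x and y run square to its sides.
- beaker: Bystander: white ceramic beaker without handle, hollow and open at the top, 76 mm across the rim, 85 mm tall, loose. Origin: centre of its underside. To be left alone.
- remote: Bystander: flat grey remote control with black buttons, 165 x 44 x 20 mm (165 along its x axis), lying on the table, loose. Origin: centre of its underside. To be left alone.
Things that resemble listed ones, but are neither listed nor needed, are in the scene too. What is shaped like the candle_square_large but green or pink is not meant.

How it is judged:
At the end, for the whole second after the job is handed in: Each candle stands in the dish of its own shape and size: centre within 12 mm of the dish's centre, underside on the dish's floor, upright within about 5 degrees, the square ones with their sides within 12 degrees of parallel to the dish's sides (any quarter turn), all released and at rest (horizontal distance between candle_round_large and dish_round_large below 0.012 m and z of candle_round_large in the frame of dish_round_large between 0.001 and 0.0075 m and angle between each of candle_round_large, candle_round_small, candle_square_large, candle_square_small's own z axis and vertical below 0.1 rad and linear speed of each of candle_round_large, candle_round_small, candle_square_large, candle_square_small below 0.02 m/s and angular speed of each of candle_round_large, candle_round_small, candle_square_large, candle_square_small below 0.2 rad/s and horizontal distance between candle_round_small and dish_round_small below 0.012 m and z of candle_round_small in the frame of dish_round_small between 0.001 and 0.0075 m and horizontal distance between candle_square_large and dish_square_large below 0.012 m and z of candle_square_large in the frame of dish_square_large between 0.001 and 0.0075 m and (angle between the x axis of candle_square_large and the x axis of dish_square_large, either way round below 0.21 rad or angle between the x axis of candle_square_large and the y axis of dish_square_large, either way round below 0.21 rad) and horizontal distance between candle_square_small and dish_square_small below 0.012 m and z of candle_square_small in the frame of dish_square_small between 0.001 and 0.0075 m and (angle between the x axis of candle_square_small and the x axis of dish_square_small, either way round below 0.21 rad or angle between the x axis of candle_square_small and the y axis of dish_square_small, either way round below 0.21 rad)); the robot touches nothing.
It fails at once if the beaker or the remote control is shifted by more than 30 mm (distance of any of beaker, remote from where it was at the start of the episode above 0.03 m).
It fails at once if a dish is shifted by more than 30 mm (distance of any of dish_round_large, dish_round_small, dish_square_large, dish_square_small from where it was at the start of the episode above 0.03 m).
It fails at once if a candle is knocked over or laid down (tilted more than 40 degrees) (angle between any of candle_round_large, candle_round_small, candle_square_large, candle_square_small's own z axis and vertical above 0.7 rad).
It fails at once if a candle is let go or dropped while its underside is more than 30 mm above the table ((height (world z) of candle_round_large above 0.03 m and contact force between the fingers and candle_round_large below 0.02 N) or (height (world z) of candle_round_small above 0.03 m and contact force between the fingers and candle_round_small below 0.02 N) or (height (world z) of candle_square_large above 0.03 m and contact force between the fingers and candle_square_large below 0.02 N) or (height (world z) of candle_square_small above 0.03 m and contact force between the fingers and candle_square_small below 0.02 N)).
It also fails if it takes over 112 s, if anything falls off the work surface, if the arm or the gripper's body presses on something with over 40 N, if the wrist force passes 120 N, or if a joint passes its speed limit or range.

ROBOT

A 6-joint arm with a two-finger parallel gripper is mounted at the origin on the work surface. World frame = base frame: x ahead of the robot, y to its left, z up, the work surface at z = 0. Lengths are in m, angles in rad, forces in N, time in s.
With the tool pointing down it reaches from about 0.375 to 0.9 m from the base axis. Payload 3.1 kg.
Tool frame: the origin (TCP) lies between the finger pads; the fingertips stand 19 mm ahead of it and the grasp point (between the pads) is the TCP; z points along the fingers, y is the line along which they close (so a half turn about z gives the same grasp; the last joint's range is limited). The gripper opens to 87 mm and grips with 3 to 60 N. Pads are 19 mm wide; open, the fingers measure 117 mm over their backs; the gripper's body (75 mm by 190 mm) begins 51 mm behind the grasp point.
Start: joints at [0.976, 0.527, 1.433, -0, 1.181, -0.178], TCP at [0.253, 0.571, 0.221] pointing down, gripper open.
Joint ranges: [-3.08, 3.08], [-0.75, 2.2], [0.22, 2.44], [-1.43, 4.57], [0, 2.65], [-2.85, 2.85]. Speed limits (rad/s): [2.79, 2.79, 3.14, 3.14, 3.14, 3.14].

INTERFACE

Orientations are given as a unit quaternion [x, y, z, w].
In Python, from rig import robot, camera, camera_info, hand_in gives the robot as it stands.
- The arm moves only by the shell command python3 -m handwheel 'ROWS' [FORCE]. ROWS is a JSON object of lists of equal length, an entry for each row: "hand": the opening, from 0 (shut) to 1 (fully open); "translation": the shift along the world's x, y, z in mm, a list of three; "turn": the turn, a rotation vector about the world's x, y, z in rad, a list of three. In form: {"hand": [hand, ...], "translation": [[tx, ty, tz], ...], "turn": [[ax, ay, az], ...]}. A call has 1 to 12 rows; each row is the pose to reach, as a shift and turn from the pose commanded when the call began; what a row does not reach only later rows make up. A row lasts 1/12 s, in which the tool goes at most 41.7 mm and 7.16 degrees, less where a joint would pass 70% of its speed; a pose out of reach is approached as far as the arm can. A call with a gripper value outside its range is refused whole. The fingers move at their own pace and stop on an object; FORCE is the grip in N (left out, the last holds). Time passes only in rows, so rows that repeat a pose let the fingers close. It gives the time, the measured TCP pose, the force, the opening and the grip force at its end, in the units of the state.
- robot.get_obs(): the state, without advancing time (a new reading comes with each control period).
- camera(name): name is "scene" or "side" or "wrist"; returns (picture, depth): 480x640x3 uint8, red, green, blue; 480x640 float32, m along the optical axis (not along the pixel's ray), 0 where there is no reading.
- camera_info(name): a dict with "vertical_fov" (degrees; the focal length in pixels is half the picture's height over the tangent of half this angle, whatever the lens; pixels are square), "cx", "cy" (the principal point, pixels), "world_from_camera" (4x4, takes a point from camera to world coordinates). Camera axes: x right, y down, z forward; pixel columns grow to the right and rows downward; lengths in m; the calibration is good to about 2 mm. The wrist camera is an equidistant fisheye: a pixel r from the principal point sees the ray r / f radians off the axis. A picture is of the moment at which its call begins: read the wrist's pose just before it. camera_info takes no time and is no camera call; for the wrist camera it gives the pose at the moment of the call.
- hand_in(): hands the job in; it is judged then, once.
The state is a dict: "time": time; "q": joint angles; "joint_velocities": joint speeds; "joint_torque": joint torques, N m; "position": TCP position; "tool_rot": TCP orientation; "ft_force": force on the tool from outside, world axes, zero at the start; "moment": the same for the moment, N m; "grip_width": finger opening in m; "grip_force": force on a finger pad.
Only numpy, scipy, OpenCV 4.12 (cv2) and the standard library are available. Lean on these libraries where they do the work, as an engineer would, in place of code of your own. Each camera call takes 0.05 s, during which the arm holds its last target. There are 200 camera calls.

## Working session

There is one attempt and no reset: what is moved stays moved. The work goes in short steps, Python scripts to look and compute and a shell command to move; the robot and the scene stay as the last step left them, time stands still between calls to the robot, and variables do not carry over. Pictures are saved under pics/ and viewed, at most 14 in all, crops included, and the job is handed in when it is done.

```bash
mkdir -p pics; python3 - <<'E'
from rig import robot,camera,camera_info
import cv2,numpy as np
for n in("scene","side"):
    p,d=camera(n);i=camera_info(n);print(n,i)
    cv2.imwrite(f"pics/{n}0.png",p[:,:,::-1]);np.savez(f"{n}0.npz",p=p,d=d,**{k:np.array(v) for k,v in i.items()})
print(robot.get_obs())
E
```

```text
scene {'vertical_fov': 55.61952735967942, 'cx': 328.067648121803, 'cy': 241.77313494072712, 'world_from_camera': array([[ 0.11511666,  0.61695728, -0.77853187,  1.25608549],
       [ 0.99322932, -0.08380456,  0.08045067, -0.08600165],
       [-0.0156099 , -0.78252189, -0.62242736,  0.64658037],
       [ 0.        ,  0.        ,  0.        ,  1.        ]])}
side {'vertical_fov': 47.31491536310556, 'cx': 325.53351741126414, 'cy': 241.86558063886523, 'world_from_camera': array([[ 0.68195875, -0.42899305,  0.59236578, -0.16295709],
       [-0.73128808, -0.41350571,  0.54243043, -0.62683981],
       [ 0.01224774, -0.80310522, -0.59571134,  0.72572667],
       [ 0.        ,  0.        ,  0.        ,  1.        ]])}
{'time': 0.1, 'q': array([ 9.75473961e-01,  5.28391330e-01,  1.43378356e+00, -2.29413923e-05,
        1.18141709e+00, -1.78479894e-01]), 'joint_velocities': array([ 0.00089642, -0.00026296, -0.00113478,  0.00135991, -0.0015031 ,
       -0.00156789]), 'joint_torque': array([ 3.77465749e-04, -4.40986240e+01, -1.77151698e+01,  6.35508145e-02,
        5.33925625e-02, -5.60200419e-05]), 'position': array([0.25262972, 0.57092835, 0.21975538]), 'tool_rot': array([ 2.06911187e-01,  9.78359219e-01, -9.29769150e-04, -3.67368015e-04]), 'ft_force': array([0.62758046, 0.46648673, 0.14382045]), 'moment': array([ 0.00672904, -0.011905  ,  0.01597806]), 'grip_force': 0.0, 'grip_width': 0.08680159407762063}
```

View pics/scene0.png

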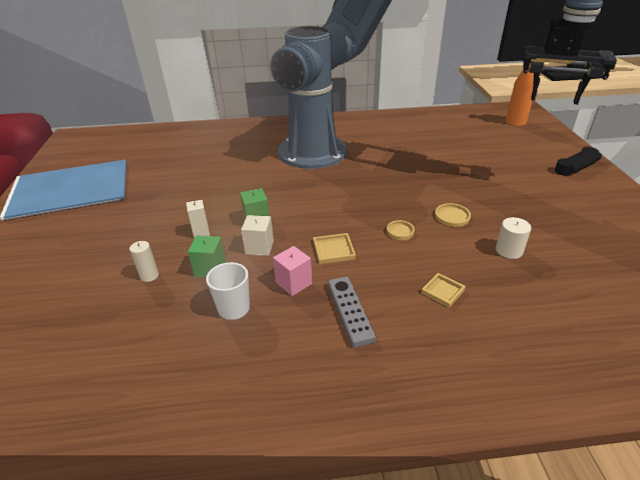

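View pics/side0.png

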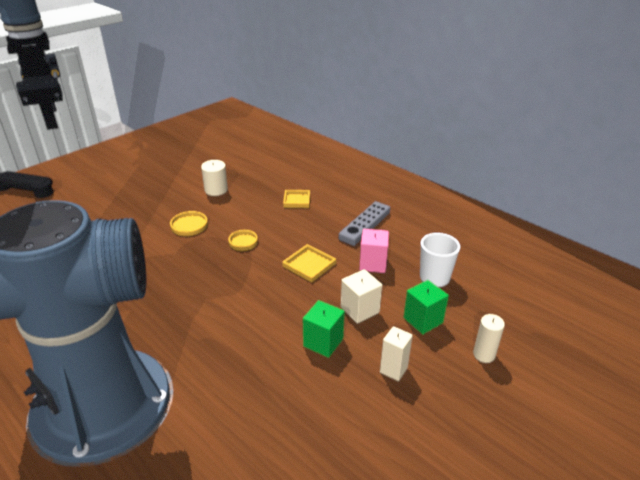

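The scene view shows the ivory candles: large round (513,238), large square (258,236), small square (198,218) and small round (145,261). The dishes are square large (334,249), round small (400,230), round large (452,215) and square small (443,290). The blocks at (255,205), (207,257) (green) and (293,270) (pink) are lookalikes. Only the ivory one at (258,236) fits candle_square_large. The side view agrees, with the ivory block at (361,296).

```bash
cat > h.py <<'E'
import numpy as np,cv2
def cloud(p,d,i):
    f=240/np.tan(np.radians(float(i["vertical_fov"]))/2)
    v,u=np.mgrid[:480,:640]
    P=np.stack([(u-i["cx"])/f*d,(v-i["cy"])/f*d,d,np.ones_like(d)],-1)@np.array(i["world_from_camera"]).T
    return P[...,:3]
E
python3 - <<'E'
from h import *
S={"scene":dict(crl=(513,240),crs=(145,262),csl=(258,240),css=(198,221),dsl=(334,249),drs=(400,231),drl=(452,216),dss=(443,290),bk=(231,295),g1=(255,206),g2=(207,257),pk=(293,272),rem=(350,312)),
"side":dict(crl=(214,180),crs=(488,340),csl=(361,298),css=(396,355),dsl=(310,263),drs=(243,240),drl=(189,223),dss=(297,199),bk=(438,262),g1=(323,330),g2=(426,308),pk=(375,252),rem=(365,223))}
H=dict(crl=.07,crs=.08,csl=.07,css=.08,g1=.07,g2=.07,pk=.07)
for n in S:
    z=np.load(n+"0.npz");P=cloud(z["p"],z["d"],z)
    tab=P[...,2]; print(n,"table z",np.median(tab[380:400,300:500]) if n=="scene" else np.median(tab[300:400,200:300]))
    m=((tab>.006)&(tab<.12)&(z["d"]>0)&(P[...,0]>.2)&(P[...,0]<1)).astype(np.uint8)
    hsv=cv2.cvtColor(z["p"],cv2.COLOR_RGB2HSV)
    for k,(u,v) in S[n].items():
        # points within 90mm of seed, coherent in colour
        c0=P[v,u]; near=np.hypot(*(P[...,:2]-c0[:2]).transpose(2,0,1))<.1
        if k[0]=="d": mm=near&(abs(hsv[...,0].astype(int)-23)<6)&(hsv[...,1]>120)&(hsv[...,2]>110)&(tab>.009)&(tab<.02)
        elif k=="rem": mm=near&(tab>.015)&(tab<.03)
        else:
            h=H.get(k,.085); mm=near&(abs(tab-h)<.004)
        nl,L,st,ce=cv2.connectedComponentsWithStats(mm.astype(np.uint8))
        if nl<2: print(k,"none");continue
        # component nearest
        b=min([j for j in range(1,nl) if st[j,4]>15] or [1],key=lambda j:np.hypot(ce[j,0]-u,ce[j,1]-v+(12 if k in H else 0)))
        q=P[L==b]; r=cv2.minAreaRect((q[:,:2]*1000).astype(np.float32))
        print(k,"rect c",np.round(r[0],1),"size",np.round(r[1],1),"ang",round(r[2],1),"mean",np.round(q.mean(0)*1000,1),len(q))
E
```

```text
scene table z 0.00028327346320417
crl rect c [531.2 389.6] size [55.7 56.7] ang 61.4 mean [533.2 388.7  69.8] 384
crs rect c [ 510.8 -388.2] size [37.1 36.5] ang 26.8 mean [ 512.9 -387.2   80. ] 195
csl rect c [ 447.2 -157.5] size [53.2 57.6] ang 77.3 mean [ 449.9 -157.6   70.1] 393
css rect c [ 373.8 -294.2] size [39.5 35.9] ang 8.9 mean [ 377.  -293.5   80.1] 159
dsl rect c [478.2   7. ] size [82.7 79.7] ang 4.1 mean [479.8   6.9  11.6] 237
drs rect c [434.  169.2] size [64.7 62. ] ang 21.3 mean [436.  167.3  11.5] 126
drl rect c [396.9 299.5] size [83.2 65.4] ang 39.9 mean [403.  296.2  11.4] 102
dss rect c [637.7 206.2] size [62.2 65. ] ang 42.0 mean [640.3 205.8  11.7] 248
bk rect c [ 627.4 -207.2] size [74.8 75. ] ang 57.4 mean [ 628.4 -207.3   84.4] 296
g1 rect c [ 338.9 -164.7] size [58.7 53.9] ang 12.9 mean [ 340.4 -164.7   70.1] 312
g2 rect c [ 506.9 -261.7] size [53.8 58.7] ang 78.9 mean [ 509.5 -261.3   70. ] 475
pk rect c [573.8 -87.6] size [55.8 55.5] ang 34.6 mean [576.3 -87.9  70.1] 536
rem rect c [670.4  14.3] size [166.4  44.8] ang 8.9 mean [678.4  14.1  20.2] 1549

[... 401 characters left out ...]
 [83.5 82.4] ang 3.9 mean [474.2   3.2  11.4] 268
drs rect c [431.3 165.7] size [64.  59.3] ang 48.9 mean [430.8 165.6  11.3] 122
drl rect c [388.5 306.3] size [83.4 84.1] ang 0.6 mean [386.  305.1  11.2] 150
dss rect c [634.7 202.9] size [68.4 61.8] ang 44.4 mean [635.2 202.5  11.5] 115
bk rect c [ 626.4 -208.8] size [77.7 75.1] ang 57.2 mean [ 625.9 -209.6   83.9] 239
g1 rect c [ 335.6 -167.5] size [57.3 55. ] ang 12.8 mean [ 334.5 -169.    69.6] 731
g2 rect c [ 505.  -264.8] size [54.9 57.9] ang 80.3 mean [ 503.4 -265.9   69.7] 638
pk rect c [571.2 -90.2] size [57.8 54.8] ang 38.0 mean [569.9 -91.   69.6] 433
rem rect c [667.3  11.8] size [167.1  47.5] ang 8.8 mean [662.4   9.4  19.7] 784
```

```bash
python3 -c "
import cv2
a=cv2.imread('pics/scene0.png')[170:330,120:330];cv2.imwrite('pics/crop.png',cv2.resize(a,None,fx=3,fy=3,interpolation=2))"
python3 -m handwheel '{"hand":[1,1,1,1,1,1,1,1,1,1,1,1],"translation":[[277,-182,-70],[277,-182,-70],[277,-182,-70],[277,-182,-70],[277,-182,-70],[277,-182,-70],[277,-182,-70],[277,-182,-70],[277,-182,-70],[277,-182,-70],[277,-182,-70],[277,-182,-70]],"turn":[[0,0,0],[0,0,0],[0,0,0],[0,0,0],[0,0,0],[0,0,0],[0,0,0],[0,0,0],[0,0,0],[0,0,0],[0,0,0],[0,0,0]]}' 25
```

```text
time: 1.1
position: [0.5284, 0.3902, 0.1506]
tool_rot: [0.206, 0.978, -0.0, -0.001]
ft_force: [-0.5, -0.6, -0.2]
grip_width: 0.0869
grip_force: 0.0
```

View pics/crop.png

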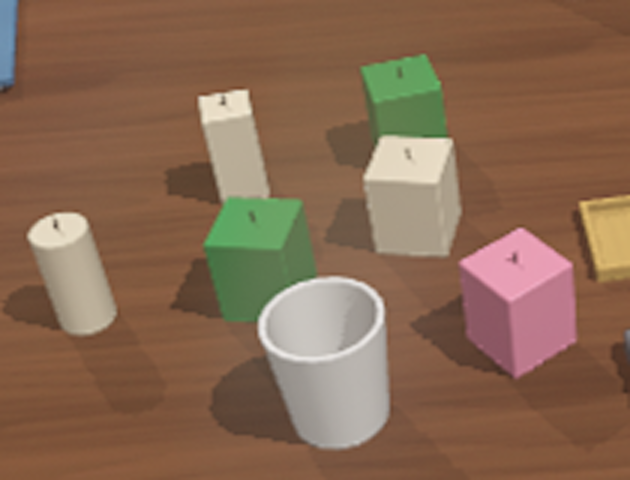

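The crop confirms that the ivory large square at crop (411,195) is candle_square_large. The small square is at (235,145) and the small round at (73,272). Next I descend on the large round candle and grip it.

```bash
python3 -m handwheel '{"hand":[1,1,1,1,1,1,0,0,0,0,0,0],"translation":[[0,0,-20],[0,0,-40],[0,0,-65],[0,0,-90],[0,0,-106],[0,0,-106],[0,0,-106],[0,0,-106],[0,0,-106],[0,0,-106],[0,0,-106],[0,0,-106]],"turn":[[0,0,0],[0,0,0],[0,0,0],[0,0,0],[0,0,0],[0,0,0],[0,0,0],[0,0,0],[0,0,0],[0,0,0],[0,0,0],[0,0,0]]}' 25
```

```text
time: 2.1
position: [0.5305, 0.3898, 0.0458]
tool_rot: [0.207, 0.978, 0.001, 0.001]
ft_force: [-0.2, 0.7, 2.9]
grip_width: 0.0575
grip_force: 25.0
```

```bash
python3 -m handwheel '{"hand":[0,0,0,0,0,0,0,0,0,0,0,0],"translation":[[0,0,20],[0,0,40],[-20,-12,50],[-45,-26,50],[-70,-41,50],[-95,-56,50],[-120,-70,50],[-140,-82,50],[-140,-82,50],[-140,-82,50],[-140,-82,50],[-140,-82,50]],"turn":[[0,0,0],[0,0,0],[0,0,0],[0,0,0],[0,0,0],[0,0,0],[0,0,0],[0,0,0],[0,0,0],[0,0,0],[0,0,0],[0,0,0]]}' 25
python3 - <<'E'
from rig import camera,camera_info
import cv2,numpy as np
i=camera_info("wrist");p,d=camera("wrist");print(i)
cv2.imwrite("pics/w1.png",p[:,:,::-1])
E
```

```text
time: 3.1
position: [0.3918, 0.3082, 0.095]
tool_rot: [0.207, 0.978, 0.001, 0.001]
ft_force: [0.2, -0.5, -2.9]
grip_width: 0.0574
grip_force: 25.0
{'vertical_fov': 65.70646984690485, 'cx': 319.70050342638655, 'cy': 242.72531226537242, 'world_from_camera': array([[ 0.40537557,  0.8830753 ,  0.23632321,  0.3256721 ],
       [ 0.91414801, -0.39216494, -0.10266487,  0.33706181],
       [ 0.00201686,  0.25765222, -0.96623562,  0.25879318],
       [ 0.        ,  0.        ,  0.        ,  1.        ]])}
```

View pics/w1.png

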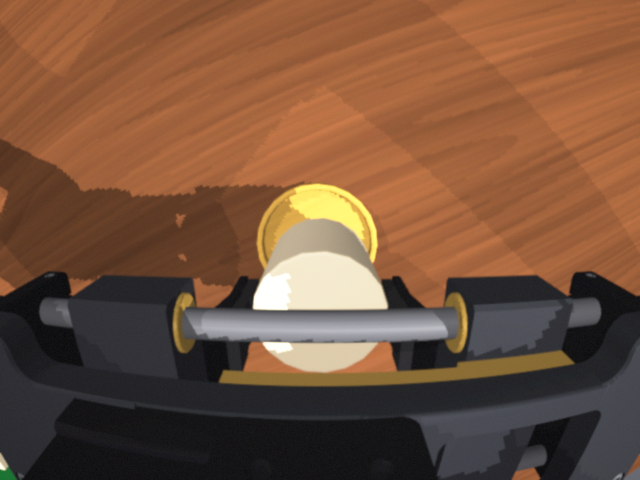

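The wrist view shows the dish (centre about u 317) in line with the held candle (u 319). I lower and release.

```bash
python3 -m handwheel '{"hand":[0,0,0,0,0,0,0,0,0.4,1,1,1],"translation":[[0,0,-10],[0,0,-20],[0,0,-30],[0,0,-37],[0,0,-42],[0,0,-45],[0,0,-46],[0,0,-46],[0,0,-46],[0,0,-46],[0,0,-46],[0,0,-46]],"turn":[[0,0,0],[0,0,0],[0,0,0],[0,0,0],[0,0,0],[0,0,0],[0,0,0],[0,0,0],[0,0,0],[0,0,0],[0,0,0],[0,0,0]]}' 25
```

```text
time: 4.15
position: [0.3903, 0.3077, 0.0486]
tool_rot: [0.207, 0.978, 0.0, 0.0]
ft_force: [0.0, 0.8, 0.5]
grip_width: 0.0705
grip_force: 0.0
```

```bash
python3 -m handwheel '{"hand":[1,1,1,1,1,1,1,1,1,1,1,1],"translation":[[0,0,0],[0,0,0],[0,0,35],[0,0,75],[0,0,111],[120,-696,111],[120,-696,111],[120,-696,111],[120,-696,111],[120,-696,111],[120,-696,111],[120,-696,111]],"turn":[[0,0,0],[0,0,0],[0,0,0],[0,0,0],[0,0,0],[0,0,0],[0,0,0],[0,0,0],[0,0,0],[0,0,0],[0,0,0],[0,0,0]]}' 25
```

```text
time: 5.15
position: [0.4394, 0.0182, 0.1596]
tool_rot: [0.207, 0.978, 0.0, 0.0]
ft_force: [1.3, 0.4, -0.7]
grip_width: 0.0872
grip_force: 0.0
```

```bash
python3 -m handwheel '{"hand":[1,1,1,1,1,1,1,1,1,1,1,1],"translation":[[70,-408,0],[70,-408,0],[70,-408,0],[70,-408,0],[70,-408,0],[70,-408,0],[70,-408,0],[70,-408,0],[70,-408,0],[70,-408,0],[70,-408,0],[70,-408,0]],"turn":[[0,0,0],[0,0,0],[0,0,0],[0,0,0],[0,0,0],[0,0,0],[0,0,0],[0,0,0],[0,0,0],[0,0,0],[0,0,0],[0,0,0]]}' 25
python3 - <<'E'
from rig import camera,camera_info,robot
from h import *
print(robot.get_obs()["position"])
z=camera_info("scene");p,d=camera("scene");P=cloud(p,d,z)
for n,u,v in(("crl",452,200),):
    hs=(abs(P[...,2]-.074)<.004)&(P[...,1]>.2)&(P[...,1]<.4)
    q=P[hs]*1000; print(len(q),cv2.minAreaRect(q[:,:2].astype(np.float32)),q.mean(0))
E
```

```text
time: 6.15
position: [0.5093, -0.3903, 0.1589]
tool_rot: [0.208, 0.978, -0.0, 0.0]
ft_force: [0.2, 0.6, -0.2]
grip_width: 0.0868
grip_force: 0.0
[ 0.50928721 -0.39032175  0.15887084]
283 ((389.7709655761719, 308.6910705566406), (56.36992263793945, 56.649620056152344), 53.401275634765625) [392.96452893 306.97359413  73.97652907]
```

Candle 1 measures well centred, with its top at z 74 mm. Next is the small round candle.

```bash
python3 -m handwheel '{"hand":[1,1,1,1,1,1,0,0,0,0,0,0],"translation":[[0,0,-25],[0,0,-50],[0,0,-75],[0,0,-100],[0,0,-115],[0,0,-115],[0,0,-115],[0,0,-115],[0,0,-115],[0,0,-115],[0,0,-115],[0,0,-115]],"turn":[[0,0,0],[0,0,0],[0,0,0],[0,0,0],[0,0,0],[0,0,0],[0,0,0],[0,0,0],[0,0,0],[0,0,0],[0,0,0],[0,0,0]]}' 25
```

```text
time: 7.2
position: [0.5098, -0.3883, 0.0455]
tool_rot: [0.207, 0.978, -0.0, 0.001]
ft_force: [0.8, -0.8, 0.5]
grip_width: 0.0548
grip_force: 0.0
```

```bash
python3 -m handwheel '{"hand":[0,0,0,0,0],"translation":[[0,0,0],[0,0,0],[0,0,0],[0,0,0],[0,0,0]],"turn":[[0,0,0],[0,0,0],[0,0,0],[0,0,0],[0,0,0]]}' 25
python3 -m handwheel '{"hand":[0,0,0,0,0,0,0,0,0,0,0,0],"translation":[[0,0,20],[0,0,50],[0,0,80],[0,0,105],[-4,30,105],[-77,556,105],[-77,556,105],[-77,556,105],[-77,556,105],[-77,556,105],[-77,556,105],[-77,556,105]],"turn":[[0,0,0],[0,0,0],[0,0,0],[0,0,0],[0,0,0],[0,0,0],[0,0,0],[0,0,0],[0,0,0],[0,0,0],[0,0,0],[0,0,0]]}' 25
```

```text
time: 7.62
position: [0.5096, -0.3881, 0.0448]
tool_rot: [0.207, 0.978, -0.0, 0.0]
ft_force: [0.2, -0.5, 0.5]
grip_width: 0.0372
grip_force: 24.9
time: 8.62
position: [0.4646, -0.0672, 0.1496]
tool_rot: [0.207, 0.978, 0.0, -0.0]
ft_force: [0.7, 0.0, -1.0]
grip_width: 0.0378
grip_force: 24.9
```

```bash
python3 -m handwheel '{"hand":[0,0,0,0,0,0,0,0,0,0],"translation":[[-32,236,0],[-32,236,0],[-32,236,0],[-32,236,0],[-32,236,-20],[-32,236,-40],[-32,236,-55],[-32,236,-55],[-32,236,-55],[-32,236,-55]],"turn":[[0,0,0],[0,0,0],[0,0,0],[0,0,0],[0,0,0],[0,0,0],[0,0,0],[0,0,0],[0,0,0],[0,0,0]]}' 25
python3 - <<'E'
from rig import camera,camera_info
import cv2
p,d=camera("wrist");cv2.imwrite("pics/w2.png",p[:,:,::-1])
E
```

```text
time: 9.45
position: [0.4341, 0.1664, 0.0952]
tool_rot: [0.207, 0.978, 0.0, 0.0]
ft_force: [-0.2, 0.5, -0.7]
grip_width: 0.0379
grip_force: 24.9
```

View pics/w2.png

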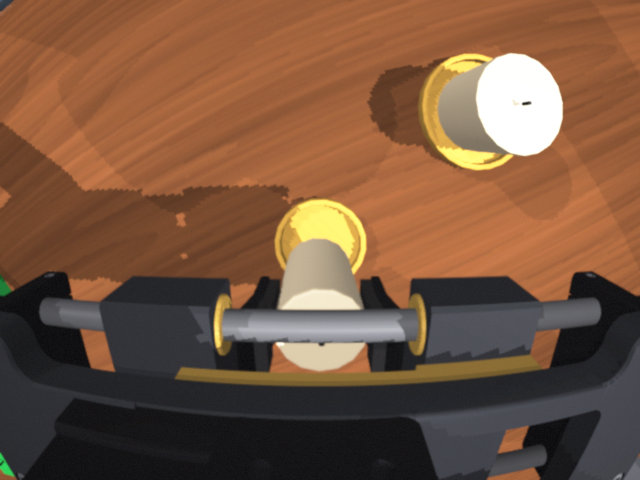

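The dish (321,240) lines up with the held candle (320), and candle 1 stands in its dish at the upper right. I lower and release.

```bash
python3 -m handwheel '{"hand":[0,0,0,0,0,0,0,0,0.4,1,1,1],"translation":[[-1,1,-10],[-1,1,-20],[-1,1,-30],[-1,1,-37],[-1,1,-42],[-1,1,-45],[-1,1,-46],[-1,1,-46],[-1,1,-46],[-1,1,-46],[-1,1,-46],[-1,1,-46]],"turn":[[0,0,0],[0,0,0],[0,0,0],[0,0,0],[0,0,0],[0,0,0],[0,0,0],[0,0,0],[0,0,0],[0,0,0],[0,0,0],[0,0,0]]}' 25
python3 -m handwheel '{"hand":[1,1,1,1,1,1,1,1,1,1],"translation":[[0,0,0],[0,0,0],[0,0,0],[0,0,35],[0,0,75],[0,0,111],[0,0,111],[0,0,111],[0,0,111],[0,0,111]],"turn":[[0,0,0],[0,0,0],[0,0,0],[0,0,0],[0,0,0],[0,0,0],[0,0,0],[0,0,0],[0,0,0],[0,0,0]]}' 25
```

```text
time: 10.5
position: [0.4326, 0.1681, 0.0489]
tool_rot: [0.207, 0.978, 0.0, 0.0]
ft_force: [-0.3, -0.0, -0.0]
grip_width: 0.0501
grip_force: 0.0
time: 11.33
position: [0.4313, 0.1678, 0.1586]
tool_rot: [0.207, 0.978, -0.0, -0.001]
ft_force: [0.4, -0.5, -0.4]
grip_width: 0.0871
grip_force: 0.0
```

```bash
python3 -m handwheel '{"hand":[1,1,1,1,1,1,1,1,1,1,1,1],"translation":[[14,-327,0],[14,-327,0],[14,-327,0],[14,-327,0],[14,-327,0],[14,-327,0],[14,-327,0],[14,-327,0],[14,-327,0],[14,-327,0],[14,-327,0],[14,-327,0]],"turn":[[0,0,0.1],[0,0,0.2],[0,0,0.2],[0,0,0.2],[0,0,0.2],[0,0,0.2],[0,0,0.2],[0,0,0.2],[0,0,0.2],[0,0,0.2],[0,0,0.2],[0,0,0.2]]}' 25
python3 - <<'E'
from rig import camera,camera_info,robot
from h import *
print(robot.get_obs()["position"],robot.get_obs()["q"].round(2))
z=camera_info("scene");p,d=camera("scene");P=cloud(p,d,z)
hs=(abs(P[...,2]-.084)<.004)&(P[...,1]>.1)&(P[...,1]<.25)
q=P[hs]*1000; print(len(q),cv2.minAreaRect(q[:,:2].astype(np.float32)))
p,d=camera("wrist");cv2.imwrite("pics/w3.png",p[:,:,::-1])
E
```

```text
time: 12.33
position: [0.4453, -0.1573, 0.1586]
tool_rot: [0.108, 0.994, 0.001, -0.002]
ft_force: [-0.4, -0.0, -0.7]
grip_width: 0.0871
grip_force: 0.0
[ 0.44526252 -0.15728862  0.15863698] [-0.58  0.42  1.87  0.    0.85 -1.93]
165 ((-294.71990966796875, 184.66925048828125), (62.38750457763672, 1500.1988525390625), 87.58570861816406)
```

View pics/w3.png

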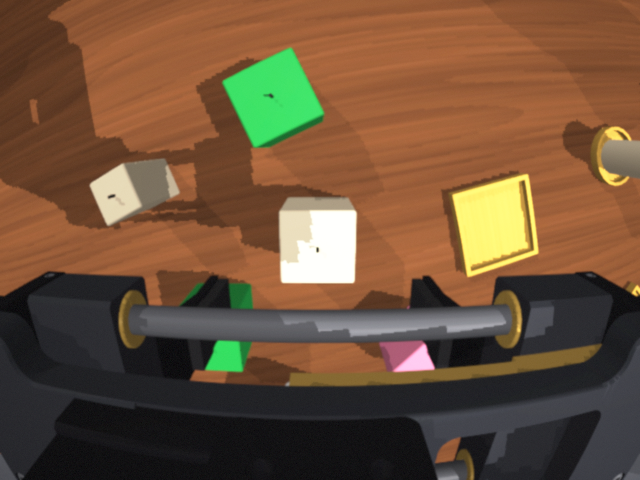

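The ivory block (317,250) sits square between the fingers, with green at left (230,330) and pink at right (405,355), both clear. I descend and grip.

```bash
python3 -m handwheel '{"hand":[1,1,1,1,1,1,0,0,0,0,0,0],"translation":[[0,0,-25],[0,0,-50],[0,0,-75],[0,0,-100],[0,0,-115],[0,0,-115],[0,0,-115],[0,0,-115],[0,0,-115],[0,0,-115],[0,0,-115],[0,0,-115]],"turn":[[0,0,0],[0,0,0],[0,0,0],[0,0,0],[0,0,0],[0,0,0],[0,0,0],[0,0,0],[0,0,0],[0,0,0],[0,0,0],[0,0,0]]}' 25
```

```text
time: 13.43
position: [0.4468, -0.1593, 0.0454]
tool_rot: [0.108, 0.994, -0.0, 0.001]
ft_force: [-0.8, 0.1, 0.5]
grip_width: 0.055
grip_force: 0.0
```

```bash
python3 -m handwheel '{"hand":[0,0,0],"translation":[[0,0,0],[0,0,0],[0,0,0]],"turn":[[0,0,0],[0,0,0],[0,0,0]]}' 25
python3 -m handwheel '{"hand":[0,0,0,0,0,0,0,0,0,0,0,0],"translation":[[0,0,20],[0,0,45],[0,0,60],[4,21,60],[10,55,60],[17,90,60],[24,125,60],[29,150,60],[31,165,60],[31,165,55],[31,165,50],[31,165,50]],"turn":[[0,0,0],[0,0,0],[0,0,0],[0,0,0.08],[0,0,0.16],[0,0,0.24],[0,0,0.285],[0,0,0.285],[0,0,0.285],[0,0,0.285],[0,0,0.285],[0,0,0.285]]}' 25
python3 - <<'E'
from rig import camera,camera_info
import cv2
p,d=camera("wrist");cv2.imwrite("pics/w4.png",p[:,:,::-1])
E
```

```text
time: 13.68
position: [0.4468, -0.1592, 0.0453]
tool_rot: [0.108, 0.994, -0.0, 0.001]
ft_force: [0.1, 1.2, 6.1]
grip_width: 0.0538
grip_force: 25.0
time: 14.68
position: [0.4764, 0.0057, 0.0935]
tool_rot: [-0.034, 0.999, 0.0, -0.001]
ft_force: [0.0, -0.3, -2.6]
grip_width: 0.0538
grip_force: 25.0
```

View pics/w4.png

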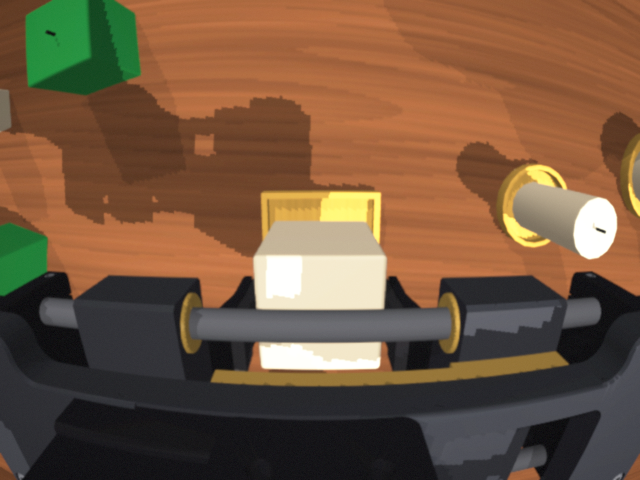

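The dish (262–381, 192) is parallel to the held candle (255–385) and centred under it. I lower and release.

```bash
python3 -m handwheel '{"hand":[0,0,0,0,0,0,0,0,0.4,1,1,1],"translation":[[0,0,-10],[0,0,-20],[0,0,-30],[0,0,-37],[0,0,-42],[0,0,-45],[0,0,-46],[0,0,-46],[0,0,-46],[0,0,-46],[0,0,-46],[0,0,-46]],"turn":[[0,0,0],[0,0,0],[0,0,0],[0,0,0],[0,0,0],[0,0,0],[0,0,0],[0,0,0],[0,0,0],[0,0,0],[0,0,0],[0,0,0]]}' 25
python3 -m handwheel '{"hand":[1,1,1,1,1,1,1,1,1,1],"translation":[[0,0,0],[0,0,0],[0,0,0],[0,0,35],[0,0,75],[0,0,111],[0,0,111],[0,0,111],[0,0,111],[0,0,111]],"turn":[[0,0,0],[0,0,0],[0,0,0],[0,0,0],[0,0,0],[0,0,0],[0,0,0],[0,0,0],[0,0,0],[0,0,0]]}' 25
```

```text
time: 15.73
position: [0.4781, 0.0059, 0.0488]
tool_rot: [-0.034, 0.999, -0.0, 0.001]
ft_force: [0.1, -1.0, -0.2]
grip_width: 0.0665
grip_force: 0.0
time: 16.57
position: [0.4763, 0.0062, 0.1586]
tool_rot: [-0.034, 0.999, 0.0, -0.001]
ft_force: [0.5, -0.3, 0.7]
grip_width: 0.0868
grip_force: 0.0
```

```bash
python3 -m handwheel '{"hand":[1,1,1,1,1,1,1,1,1,1,1,1],"translation":[[-104,-302,0],[-104,-302,0],[-104,-302,0],[-104,-302,0],[-104,-302,0],[-104,-302,0],[-104,-302,0],[-104,-302,0],[-104,-302,0],[-104,-302,0],[-104,-302,0],[-104,-302,0]],"turn":[[0,0,-0.12],[0,0,-0.24],[0,0,-0.36],[0,0,-0.48],[0,0,-0.6],[0,0,-0.72],[0,0,-0.84],[0,0,-0.96],[0,0,-1.08],[0,0,-1.2],[0,0,-1.32],[0,0,-1.445]]}' 25
python3 -m handwheel '{"hand":[1,1,1],"translation":[[0,0,0],[0,0,0],[0,0,0]],"turn":[[0,0,0],[0,0,0],[0,0,0]]}' 25
python3 - <<'E'
from rig import camera,camera_info,robot
from h import *
q=robot.get_obs()["tool_rot"];print(2*np.degrees(np.arctan2(q[1],q[0]))-90)
p,d=camera("wrist");cv2.imwrite("pics/w5.png",p[:,:,::-1])
E
```

```text
time: 17.57
position: [0.3723, -0.2955, 0.1578]
tool_rot: [0.638, 0.77, 0.0, -0.002]
ft_force: [-0.1, 0.3, 0.7]
grip_width: 0.087
grip_force: 0.0
time: 17.82
position: [0.3731, -0.2955, 0.1588]
tool_rot: [0.634, 0.773, 0.0, -0.001]
ft_force: [0.1, 0.7, 0.4]
grip_width: 0.0868
grip_force: 0.0
11.274449992491625
```

View pics/w5.png

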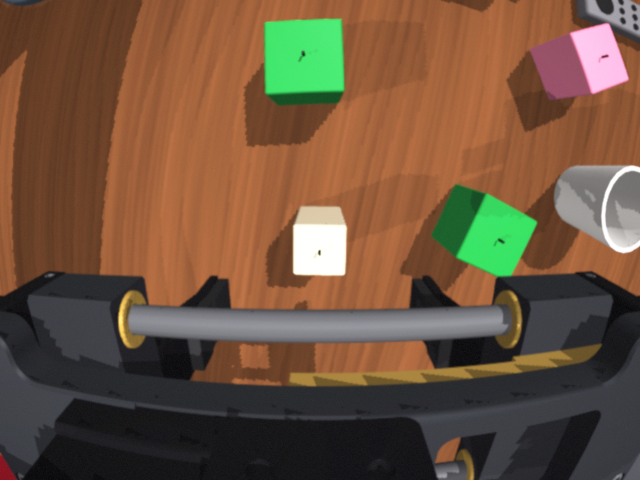

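The small square candle (320,250) is square and centred between the fingers. I descend and grip.

```bash
python3 -m handwheel '{"hand":[1,1,1,1,1,1,0,0,0,0,0,0],"translation":[[0,0,-25],[0,0,-50],[0,0,-75],[0,0,-100],[0,0,-115],[0,0,-115],[0,0,-115],[0,0,-115],[0,0,-115],[0,0,-115],[0,0,-115],[0,0,-115]],"turn":[[0,0,0],[0,0,0],[0,0,0],[0,0,0],[0,0,0],[0,0,0],[0,0,0],[0,0,0],[0,0,0],[0,0,0],[0,0,0],[0,0,0]]}' 25
python3 -m handwheel '{"hand":[0,0,0,0,0,0],"translation":[[0,0,0],[0,0,0],[0,0,0],[0,0,0],[0,0,0],[0,0,0]],"turn":[[0,0,0],[0,0,0],[0,0,0],[0,0,0],[0,0,0],[0,0,0]]}' 25
```

```text
time: 18.87
position: [0.3737, -0.2964, 0.0454]
tool_rot: [0.635, 0.772, -0.0, 0.001]
ft_force: [0.0, 1.0, 0.4]
grip_width: 0.055
grip_force: 0.0
time: 19.37
position: [0.3734, -0.2961, 0.0447]
tool_rot: [0.635, 0.772, -0.0, 0.0]
ft_force: [-0.4, -0.3, 1.7]
grip_width: 0.0358
grip_force: 25.0
```

```bash
python3 -m handwheel '{"hand":[0,0,0,0,0,0,0,0,0,0,0,0],"translation":[[0,0,25],[0,0,55],[0,0,90],[0,0,115],[8,15,115],[25,48,115],[43,82,115],[61,116,115],[79,150,115],[97,184,115],[115,218,115],[132,250,115]],"turn":[[0,0,0],[0,0,0],[0,0,0],[0,0,0],[0,0,0.07],[0,0,0.14],[0,0,0.21],[0,0,0.28],[0,0,0.35],[0,0,0.42],[0,0,0.49],[0,0,0.555]]}' 25
python3 -m handwheel '{"hand":[0,0,0,0,0,0,0,0,0,0,0,0],"translation":[[18,34,0],[36,68,0],[54,102,0],[72,136,0],[90,170,0],[108,204,0],[123,234,0],[131,250,-20],[131,250,-40],[131,250,-60],[131,250,-65],[131,250,-65]],"turn":[[0,0,0],[0,0,0],[0,0,0],[0,0,0],[0,0,0],[0,0,0],[0,0,0],[0,0,0],[0,0,0],[0,0,0],[0,0,0],[0,0,0]]}' 25
python3 - <<'E'
from rig import camera,camera_info,robot
from h import *
q=robot.get_obs()["tool_rot"];print(2*np.degrees(np.arctan2(q[1],q[0]))-90)
p,d=camera("wrist");cv2.imwrite("pics/w6.png",p[:,:,::-1])
E
```

```text
time: 20.37
position: [0.5057, -0.0438, 0.1593]
tool_rot: [0.398, 0.918, 0.0, -0.0]
ft_force: [0.2, -0.7, -1.2]
grip_width: 0.0361
grip_force: 25.0
time: 21.37
position: [0.6343, 0.2037, 0.092]
tool_rot: [0.399, 0.917, -0.002, -0.003]
ft_force: [0.1, -0.1, -1.2]
grip_width: 0.0362
grip_force: 25.0
42.9220504622904
```

View pics/w6.png

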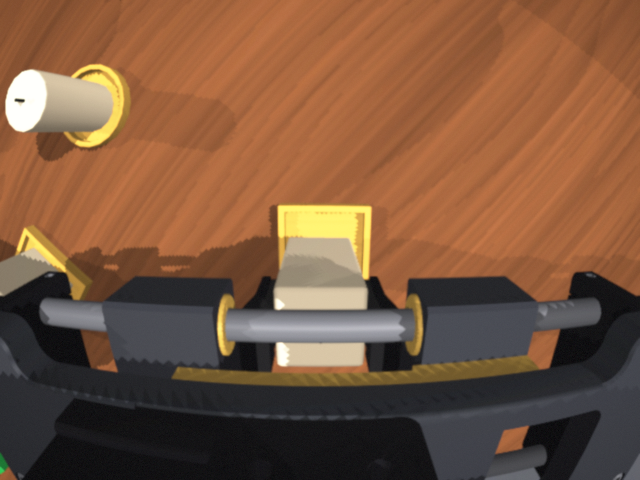

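The dish (324,208) is parallel to the held candle (320) and about 3 mm to its right. I add a 1 mm nudge on top of the settling lag, lower and release.

```bash
python3 -m handwheel '{"hand":[0,0,0,0,0,0,0,0,0.4,1,1,1],"translation":[[1,1,-10],[1,1,-20],[1,1,-30],[1,1,-37],[1,1,-42],[1,1,-45],[1,1,-46],[1,1,-46],[1,1,-46],[1,1,-46],[1,1,-46],[1,1,-46]],"turn":[[0,0,0],[0,0,0],[0,0,0],[0,0,0],[0,0,0],[0,0,0],[0,0,0],[0,0,0],[0,0,0],[0,0,0],[0,0,0],[0,0,0]]}' 25
python3 -m handwheel '{"hand":[1,1,1,1,1,1,1,1,1,1,1,1],"translation":[[0,0,0],[0,0,0],[0,0,0],[0,0,35],[0,0,75],[0,0,111],[0,0,150],[0,0,180],[0,0,180],[0,0,180],[0,0,180],[0,0,180]],"turn":[[0,0,0],[0,0,0],[0,0,0],[0,0,0],[0,0,0],[0,0,0],[0,0,0],[0,0,0],[0,0,0],[0,0,0],[0,0,0],[0,0,0]]}' 25
python3 - <<'E'
from rig import camera,camera_info,robot
from h import *
T=dict(crl=(390,307,74),crs=(432.7,167.5,84),csl=(477,6,74),css=(636,204.6,84))
for n in("scene","side"):
    z=camera_info(n);p,d=camera(n);P=cloud(p,d,z)*1000
    cv2.imwrite(f"pics/{n}9.png",p[:,:,::-1])
    for k,(x,y,h) in T.items():
        b=(np.hypot(P[...,0]-x,P[...,1]-y)<45)
        for nm,m in(("top",b&(abs(P[...,2]-h)<3)),("rim",b&(P[...,2]>9)&(P[...,2]<13))):
            q=P[m]
            if len(q)>5:r=cv2.minAreaRect(q[:,:2].astype(np.float32));print(n,k,nm,np.round(r[0],1),np.round(r[1],1),round(r[2],1),q[:,2].mean().round(1))
E
```

```text
time: 22.42
position: [0.6377, 0.205, 0.0488]
tool_rot: [0.399, 0.917, 0.0, 0.0]
ft_force: [0.1, 0.4, 0.3]
grip_width: 0.0485
grip_force: 0.0
time: 23.42
position: [0.6361, 0.2047, 0.2266]
tool_rot: [0.399, 0.917, -0.001, -0.002]
ft_force: [-1.1, 0.2, -0.5]
grip_width: 0.0872
grip_force: 0.0
scene crl top [389.5 308.2] [56.6 56.7] 12.5 74.1
scene crl rim [397.8 305. ] [81.8 68.4] 65.8 11.0
scene crs top [434.6 167.8] [35.3 37.5] 77.0 84.0
scene crs rim [437.4 167.2] [62.3 56.8] 70.1 11.2
scene csl top [477.6   6.3] [56.7 53.9] 4.0 74.2
scene csl rim [484.6   4.9] [82.9 71.9] 80.0 11.2
scene css top [638.9 206.1] [35.4 39. ] 43.8 83.9
scene css rim [637.2 206.1] [62.  64.2] 41.9 11.2
side crl top [388.6 306.1] [58.5 55.7] 36.8 73.5
side crl rim [384.1 300.9] [72.2 81.5] 55.6 10.8
side crs top [432.3 165. ] [35.4 35.7] 35.7 83.6
side crs rim [428.6 161.8] [55.5 59.9] 53.4 11.0
side csl top [475.4   3.2] [56.2 56. ] 5.6 73.6
side csl rim [467.2  -4.4] [59.5 87.4] 43.6 11.2
side css top [635.8 203.8] [39.4 33.6] 44.9 83.6
side css rim [635.6 203.9] [66.3 62. ] 44.4 10.9
```

View pics/scene9.png

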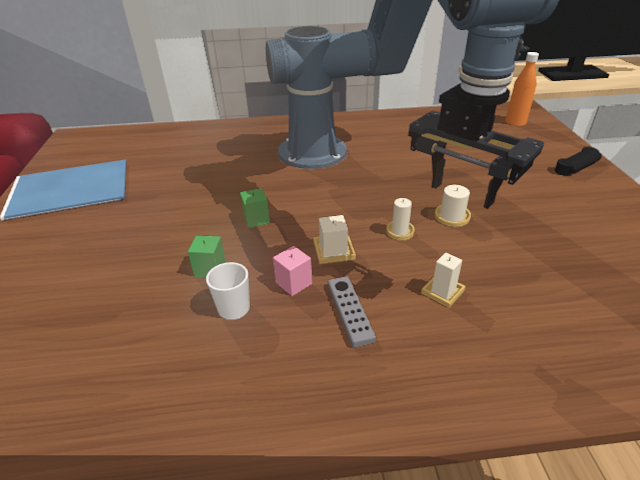

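All four candles stand in their dishes: (455,205), (401,218), (334,240) and (446,280). Their tops are at 74 and 84 mm, centred within about 3 mm and aligned. The gripper is clear and the beaker and remote look undisturbed.

```bash
python3 -c "
from rig import hand_in
print(hand_in())"
```

```text
the job is handed in; nothing more can be done
None
```

All four candles are standing in their matching dishes, centred to within about 3 mm by the cameras, with the square ones parallel to their dish sides. I handed the job in at about 23.5 s of the 112 s allowed; no verdict came back.

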